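# Slide a board carrier over the step onto the test platform

## Task

On the blue repair deck stand two board carriers. Slide the one with the orange handle and the silver heat sinks off the deck, over the step and down onto the lower white test platform, so that it lies flat, centred and square inside the green corner marks, and let go of it. Keep it level and sliding low all the way rather than picking it up, and leave the other carrier where it is.

Things in the scene. Friction and masses are not known exactly. Their poses are not given: they have to be found in the camera images.
- sink_carrier: Carrier to move, 0.3-0.65 kg: black base 90 (x) x 110 (y) x 5 mm with silver heat sinks up to 24 mm high. Bridge handle over its centre: ORANGE bar 70 mm along x, 14 mm along y, 45 to 59 mm above the underside, free on both y sides: pinch from above, fingers closing along y. Origin: centre of underside, z up. Starts flat on the deck, turned up to 12 deg from the deck's axes.
- chip_carrier: Other carrier, to be left alone: same base and handle shape, but a GREY handle bar and a green board with flat black chips and no heat sinks. Origin: centre of underside, z up. The two stand about 140 mm apart on the deck, one nearer the robot; which one varies.
- deck: Fixed blue repair deck, 290 mm along its x, 160 mm along its y, flat top 30 mm above its origin (centre of the underside, on the table), z up, no rims. The white platform adjoins its +y long side.
- bay (a point): Centre of the green corner marks on the top face of the fixed white test platform, z up. Platform 200 (x) x 180 (y) mm, no rims, top 24 mm above the table, 6 mm lower than the deck, which lies on its -y side across a gap of 3 to 15 mm. The marks outline 108 (x) x 128 (y) mm: 9 mm all round the carrier, whose x then lies along the platform's x.
Mind the look-alikes: they are no part of the job. Leave any red look-alike of the sink_carrier alone.

How it is judged (in metres and radians):
On the way:
1. the orange-handled carrier crosses the step, flat and low, partly over the deck and partly over the platform (y of sink_carrier in the frame of bay between -0.14 and -0.045 m and x of sink_carrier in the frame of bay between -0.12 and 0.12 m and z of sink_carrier in the frame of bay below 0.016 m and angle between sink_carrier's own z axis and vertical below 0.2 rad), for 0.05 s.
At the end, for the whole second after the job is handed in: The orange-handled carrier lies flat and at rest on the white platform, its centre within 16 mm of the middle of the green marks and its sides within 10 degrees of the platform's (either way round); the grey-handled carrier is within 20 mm of where it began (horizontal distance between sink_carrier and bay below 0.016 m and z of sink_carrier in the frame of bay between -0.003 and 0.003 m and angle between the x axis of sink_carrier and the x axis of bay, either way round below 0.18 rad and angle between sink_carrier's own z axis and vertical below 0.05 rad and linear speed of sink_carrier below 0.02 m/s and angular speed of sink_carrier below 0.1 rad/s and distance of chip_carrier from where it was at the start of the episode below 0.02 m); the robot touches nothing.
It fails at once if the orange-handled carrier is picked up: raised more than 10 mm above the deck's top (z of sink_carrier in the frame of deck above 0.04 m).
It fails at once if the orange-handled carrier is tipped by more than 12 degrees (angle between sink_carrier's own z axis and vertical above 0.21 rad).
It fails at once if the grey-handled carrier is pushed more than 20 mm (distance of chip_carrier from where it was at the start of the episode above 0.02 m).
It also fails if it takes over 32 s, if anything falls off the work surface, if the arm or the gripper's body presses on something with over 40 N, if the wrist force passes 120 N, or if a joint passes its speed limit or range.

## Robot

A 6-joint arm with a two-finger parallel gripper is mounted at the origin on the work surface. World frame = base frame: x ahead of the robot, y to its left, z up, the work surface at z = 0. Lengths are in m, angles in degrees, forces in N, time in s.
With the tool pointing down it reaches from about 0.4 to 0.825 m from the base axis. Payload 7 kg.
Tool frame: the origin (TCP) lies midway between the tips of the shut fingers; the grasp point (between the pads) lies 19 mm behind it; z points along the fingers, y is the direction in which the jaws open and shut (so a half turn about z gives the same grasp; the last joint's range is limited). The gripper opens to 88 mm and grips with 3 to 60 N. Pads are 19 mm wide; open, the fingers measure 130 mm over their backs; the gripper's body (78 mm by 193 mm) begins 47 mm behind the grasp point.
Start: joints at [-53.623, 20.546, 0.682, 0, -70.136, -16.507], TCP at [0.229, -0.635, 0.227] pointing down, gripper open.
Joint ranges: [-176.03, 176.03], [-82.01, 121.73], [-58.28, 71.71], [-173.87, 95.51], [-174.79, -0.11], [-173.66, 173.66]. Speed limits (degrees/s): [136.94, 136.94, 172.46, 180, 180, 180].

## Interface

Orientations are given as [roll, pitch, yaw] about the fixed x, y, z axes, in that order (R = Rz(yaw) Ry(pitch) Rx(roll)).
In Python, from plant import sensors, viewer, r gives the robot as it stands. The module is installed in compiled form; this text tells all that it offers.
- The arm moves only by the shell command python3 -m handwheel 'ROWS' [OPENING] [FORCE]. ROWS is JSON, one flat list of numbers, 6 for each row, row after row: the shift along the world's x, y, z in cm, then the turn, a rotation vector about the world's x, y, z in rad. In form: [tx, ty, tz, wx, wy, wz, tx, ty, tz, wx, wy, wz, ...]. A call has 1 to 8 rows; each row is the pose to reach, as a shift and turn from the pose measured when the call began; what a row does not reach only later rows make up. A row lasts 1/10 s, in which the tool goes at most 50 mm and 8.59 degrees, less where a joint would pass 70% of its speed; a pose out of reach is approached as far as the arm can. A call with a gripper value outside its range is refused whole. OPENING is the closure in counts, from 0 (fully open) to 255 (shut), set as the call begins (- or left out, the last holds). The fingers move at their own pace and stop on an object; FORCE is the grip in N (left out, the last holds). Time passes only in rows, so rows that repeat a pose let the fingers close. It gives the time, the measured TCP pose, the force and the opening at its end, in the units of the state.
- sensors.get_state(): the state, without advancing time (a new reading comes with each control period).
- viewer.capture(name): name is "scene" or "top"; returns a dict with "img" (480x640x3 uint8, red, green, blue), "camera_matrix" (3x3 intrinsics, pixels), "camera_from_world" (4x4, takes a point from world to camera coordinates). Camera axes: x right, y down, z forward; pixel columns grow to the right and rows downward; lengths in m; the calibration is good to about 2 mm. A picture is of the moment at which its call begins. There is no depth.
- r.close_job(): hands the job in, once; it reports no verdict.
The state is a dict: "time_s": time; "joints": joint angles; "qd": joint speeds; "joint_torque": joint torques, N m; "tcp_pos": TCP position; "eef_rot": TCP orientation; "contact_force": force on the tool from outside, world axes, zero at the start; "moment": the same for the moment, N m; "gripper_width": finger opening in m.
Only numpy, scipy, OpenCV 4.12 (cv2) and the standard library are available. Lean on these libraries where they do the work, as an engineer would, in place of code of your own. Each camera call takes 0.05 s, during which the arm holds its last target.

## Working session

There is one attempt and no reset: what is moved stays moved. The work goes in short steps, Python scripts to look and compute and a shell command to move; the robot and the scene stay as the last step left them, time stands still between calls to the robot, and variables do not carry over. Pictures are saved under pics/ and viewed, and the job is handed in when it is done.

```bash
mkdir -p pics
cat > h.py <<'E'
import numpy as np, cv2
from plant import sensors, viewer, r
def cap(n,f):
    c=viewer.capture(n); cv2.imwrite(f,cv2.cvtColor(c['img'],cv2.COLOR_RGB2BGR))
    np.savez(f[:-4],**{k:np.array(c[k]) for k in c}); return c
def unproj(c,uv,z):
    K=np.array(c['camera_matrix']);T=np.array(c['camera_from_world'])
    R,t=T[:3,:3],T[:3,3]; o=-R.T@t
    d=R.T@np.linalg.inv(K)@np.array([uv[0],uv[1],1.])
    return o+d*(z-o[2])/d[2]
def proj(c,p):
    K=np.array(c['camera_matrix']);T=np.array(c['camera_from_world'])
    q=K@(T[:3,:3]@np.array(p)+T[:3,3]); return q[:2]/q[2]
E
python3 - <<'E'
from h import *
for n in('scene','top'):
    c=cap(n,f'pics/{n}0.png'); T=np.array(c['camera_from_world']); print(n,-T[:3,:3].T@T[:3,3])
print(sensors.get_state())
E
```

```text
scene [1.02371598 0.22090696 0.65997473]
top [5.00528450e-01 5.30261851e-04 8.01070459e-01]
{'time_s': 0.1, 'joints': array([-5.36212460e+01,  2.05891355e+01,  6.37475024e-01, -1.58859119e-02,
       -7.01357446e+01, -1.65070191e+01]), 'qd': array([-0.06051772, -0.16873458,  0.04524547,  0.1010867 , -0.05189814,
        0.08749441]), 'joint_torque': array([-4.54158826e-04, -5.84162521e+01,  2.93749273e+01,  7.01536685e+00,
        1.01467530e-02, -9.03086902e-05]), 'tcp_pos': array([ 0.22925407, -0.63440245,  0.22569007]), 'eef_rot': array([ 1.79911954e+02, -1.05178351e-02, -1.60133666e+02]), 'contact_force': array([ 0.05477004, -0.31855554, -0.84484369]), 'moment': array([-0.02691727, -0.01425006,  0.01475262]), 'gripper_width': 0.0876342029359385}
```

View pics/scene0.png

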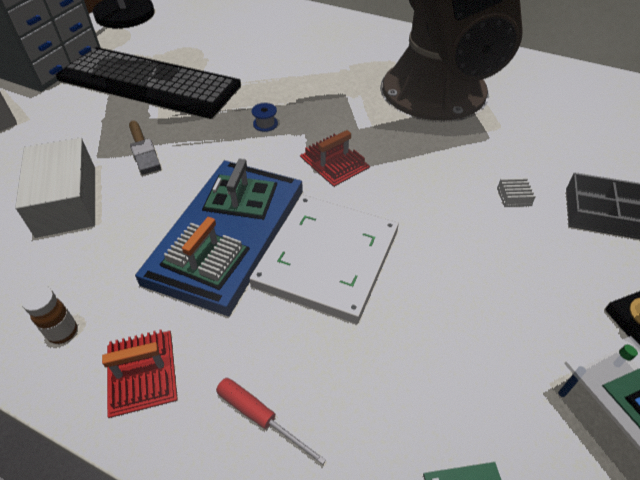

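View pics/top0.png

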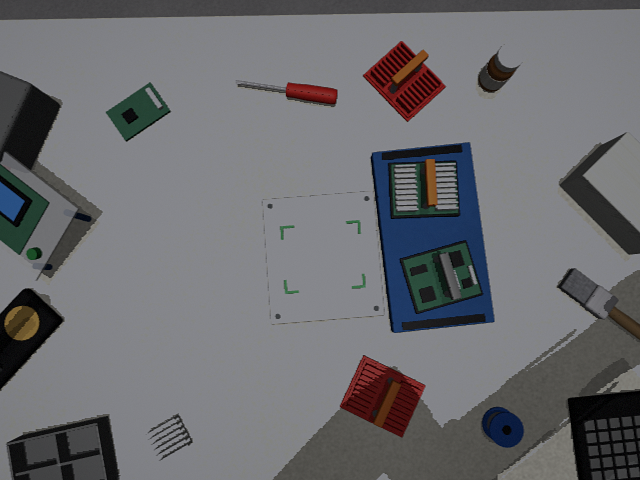

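Candidates for the target: silver sinks with orange bar on the deck at top (430,185), scene (205,245). Look-alikes are the red carriers at top (405,75) and (385,395), and the grey-handled carrier at top (445,278). I choose (430,185) and will check it in a crop.

```bash
cat > meas.py <<'E'
from h import *
def blob(m,box):
    x0,y0,x1,y1=box; mm=np.zeros_like(m); mm[y0:y1,x0:x1]=m[y0:y1,x0:x1]
    n,l,s,ce=cv2.connectedComponentsWithStats(mm); 
    return [(s[i],ce[i],(l==i).astype(np.uint8)) for i in range(1,n) if s[i][4]>12]
def rect(c,m,z):
    ct=max(cv2.findContours(m,cv2.RETR_EXTERNAL,cv2.CHAIN_APPROX_NONE)[0],key=cv2.contourArea)
    P=np.array([unproj(c,p[0],z)[:2] for p in ct],np.float32)
    (cx,cy),(w,h),a=cv2.minAreaRect(P*1000)
    if w<h: w,h,a=h,w,a+90
    return cx,cy,w,h,(a+90)%180-90
E
python3 - <<'E'
from meas import *
c=dict(np.load('pics/top0.npz')); im=c['img']; hsv=cv2.cvtColor(im,cv2.COLOR_RGB2HSV)
o=cv2.inRange(hsv,(8,120,80),(20,255,255))
for s,ce,m in blob(o,(370,140,500,335)): print('bar top',s,ce,rect(c,m,.089))
g=cv2.inRange(hsv,(50,80,60),(80,255,255))
L=[]
for s,ce,m in blob(g,(262,190,384,325)):
    print('mark',s,ce)
    L.append(m)
m=sum(L); print('marks rect',rect(c,cv2.dilate(m,None,iterations=0),.024))
pts=np.argwhere(m)[:,::-1]; P=np.array([unproj(c,p,.024)[:2] for p in pts],np.float32)
print('marks', cv2.minAreaRect(P*1000))
b=cv2.inRange(hsv,(105,120,60),(125,255,255))
bb=max(blob(b,(360,135,505,340)),key=lambda q:q[0][4]); print('deck',rect(c,bb[2],.03))
cs=dict(np.load('pics/scene0.npz')); hs=cv2.cvtColor(cs['img'],cv2.COLOR_RGB2HSV)
for s,ce,m in blob(cv2.inRange(hs,(8,120,80),(20,255,255)),(150,200,260,300)): print('scene bar',s,ce)
a=cv2.resize(im[130:340,255:505],None,fx=3,fy=2.8,interpolation=cv2.INTER_CUBIC)
cv2.imwrite('pics/crop0.png',a[:,:,::-1])
E
```

```text
bar top [426 159  12  46 418] [430.99282297 181.57177033] (653.070068359375, -167.94036865234375, 68.02201080322266, 13.958901405334473, 0.7606268525123596)
mark [346 220  15  14  55] [354.98181818 224.27272727]
mark [280 226  14  14  52] [284.19230769 229.76923077]
mark [352 274  13  14  50] [360.48 283.06]
mark [284 280  15  14  54] [288.77777778 289.27777778]
marks rect (599.7803344726562, -59.21928787231445, 28.43376350402832, 15.531133651733398, 46.399070739746094)
marks ((548.750244140625, -5.230743408203125), (107.74833679199219, 127.37337493896484), 3.637577772140503)
deck (578.6724243164062, -179.97169494628906, 288.47137451171875, 158.1970977783203, 5.12458610534668)
scene bar [182 217  33  35 346] [197.7716763  234.06647399]
```

View pics/crop0.png

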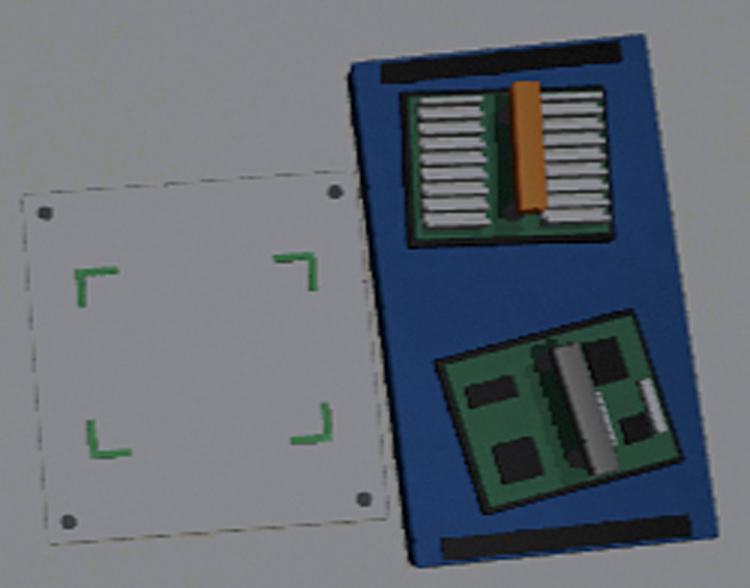

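The crop shows the chosen carrier on the deck, with the silver fins and orange bar around crop (527,147). The grey-handled one is at (585,410), and the green marks are around crop (203,355). Next I'll refine the yaw and cross-check the position.

Run:
```python
from meas import *
c=dict(np.load('pics/top0.npz')); cs=dict(np.load('pics/scene0.npz'))
hsv=cv2.cvtColor(c['img'],cv2.COLOR_RGB2HSV)
s,ce,m=blob(cv2.inRange(hsv,(8,120,80),(20,255,255)),(370,140,500,335))[0]
P=np.array([unproj(c,p,.089)[:2] for p in np.argwhere(m)[:,::-1]])
P-=P.mean(0); u=np.linalg.svd(P,full_matrices=0)[2][0]; print('bar yaw',np.degrees(np.arctan(u[1]/u[0])))
q=lambda a:(255+a[0]/3,130+a[1]/2.8)
B=np.array([unproj(c,q(a),.035)[:2] for a in[(403,95),(605,90),(613,240),(410,246)]]);print(B.round(4),B.mean(0))
for z in(.075,.089): print('scene proj of bar',z,[proj(cs,[.653+d,-.168,z]).round(1) for d in(-.035,0,.035)])
M=np.array([unproj(c,a,.024)[:2] for a in[(355,224.3),(284.2,229.8),(360.5,283.06),(288.8,289.3)]]);print(M.mean(0))
for d in(M[0]-M[2],M[1]-M[3]):print(np.degrees(np.arctan2(d[1],d[0])))
for d in(M[1]-M[0],M[3]-M[2]):print(np.degrees(np.arctan2(-d[0],d[1])))
# marks in scene view
g=cv2.inRange(cv2.cvtColor(cs['img'],cv2.COLOR_RGB2HSV),(45,80,50),(80,255,255))
S=[]
for s,ce,m in blob(g,(270,205,385,295)): S.append(unproj(cs,ce,.024)[:2]);print(ce,S[-1])
print(np.mean(S,0))
```

```text
bar yaw 1.0300733660208672
[[ 0.6942 -0.1151]
 [ 0.6952 -0.2228]
 [ 0.6088 -0.2233]
 [ 0.6072 -0.1162]] [ 0.65135565 -0.1693272 ]
scene proj of bar 0.075 [array([213.8, 223.2]), array([200.8, 238.6]), array([187. , 254.8])]
scene proj of bar 0.089 [array([212.3, 217.1]), array([199. , 232.5]), array([185. , 248.7])]
[ 0.54863573 -0.00520436]
3.9580617984844615
3.7865994713625217
3.501145951551005
3.9803695335030502
[302.92857143 219.14285714] [ 0.50833202 -0.07080109]
[371.6875 240.    ] [0.50038919 0.05216039]
[281.81481481 259.        ] [ 0.59970967 -0.06099765]
[353.         281.16666667] [0.58981648 0.05825919]
[ 0.54956184 -0.00534479]
```

```bash
python3 -m handwheel '[1.5,1.6,0,0,0,-0.02, 4.0,4.4,0,0,0,-0.06, 7,7.7,0,0,0,-0.11, 10,11,0,0,0,-0.16, 13,14.3,0,0,0,-0.2, 16,17.6,0,0,0,-0.25, 18.5,20.4,0,0,0,-0.29, 20.5,22.6,0,0,0,-0.31]' 0 20
```

```text
time_s: 0.9
tcp_pos: [0.4354, -0.4065, 0.2255]
eef_rot: [179.9, -0.0, -177.9]
contact_force: [0.6, -1.2, -0.7]
gripper_width: 0.0878
```

```bash
python3 -m handwheel '[2.5,2.8,0,0,0,-0.01, 5.5,6.1,0,0,0,-0.019, 8.5,9.4,0,0,0,-0.019, 11.5,12.7,0,0,0,-0.019, 14.5,16,0,0,0,-0.019, 17.5,19.3,0,0,0,-0.019, 20,22.1,0,0,0,-0.019, 21.7,23.9,0,0,0,-0.019]'; python3 -m handwheel '[0,0,-2,0,0,0, 0,0,-4,0,0,0, 0,0,-6,0,0,0, 0,0,-7.5,0,0,0,0,0,-7.5,0,0,0]'; python3 -c "
from h import *
cap('scene','pics/s1.png');c=cap('top','pics/t1.png');print(sensors.get_state())
i=cv2.imread('pics/s1.png')[130:330,120:420];cv2.imwrite('pics/s1c.png',cv2.resize(i,None,fx=2.6,fy=2.6))"
```

```text
time_s: 1.7
tcp_pos: [0.6537, -0.1652, 0.2248]
eef_rot: [179.9, -0.1, -178.9]
contact_force: [-0.5, -0.3, -0.7]
gripper_width: 0.0874
time_s: 2.2
tcp_pos: [0.6521, -0.1653, 0.147]
eef_rot: [179.9, -0.3, -179.0]
contact_force: [-0.1, 0.7, 0.6]
gripper_width: 0.0877
{'time_s': 2.3, 'joints': array([  2.25363872,  23.55466387,  -5.04010928,  -0.11308096,
       -61.49028154, -91.13062229]), 'qd': array([ 0.09007138, -1.02863765,  0.98832844,  0.22446643,  0.05037002,
       -0.01388162]), 'joint_torque': array([ 2.04997655e-02, -5.85861003e+01,  2.62619805e+01,  6.21652409e+00,
       -5.75416640e-02, -5.90351192e-04]), 'tcp_pos': array([ 0.65374097, -0.16556481,  0.15001742]), 'eef_rot': array([ 1.79902410e+02, -8.70440154e-02, -1.78930958e+02]), 'contact_force': array([-0.48529449,  0.16652169,  1.18475073]), 'moment': array([ 0.01404394, -0.03679318,  0.04277271]), 'gripper_width': 0.08738560763897647}
```

View pics/s1c.png

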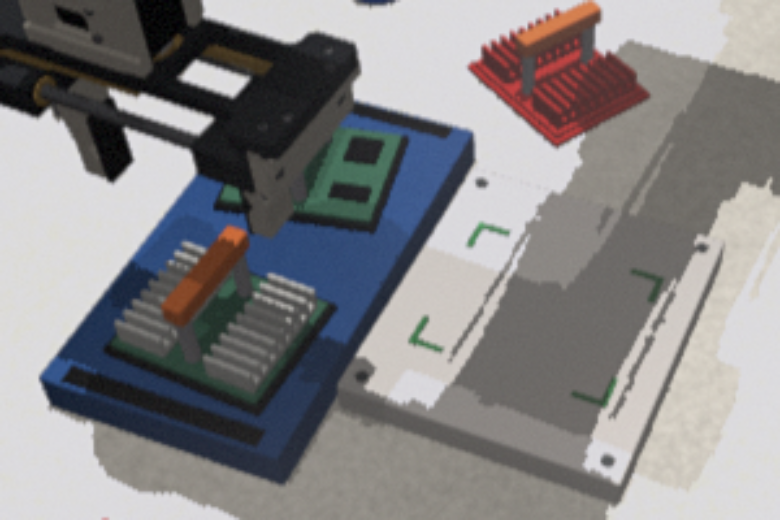

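```bash
python3 -c "
from h import *
c=dict(np.load('pics/s1.npz'))
for p in[(.6537,-.1656,.15),(.6537,-.1656+.055,.15),(.6537,-.1656-.055,.15),(.653,-.168,.089)]:
    a=proj(c,p);print(p,a,(a-[120,130])*2.6)"
```

```text
(0.6537, -0.1656, 0.15) [192.07365817 204.57315432] [187.39151125 193.89020123]
(0.6537, -0.1106, 0.15) [225.13661458 217.11350144] [273.3551979  226.49510375]
(0.6537, -0.2206, 0.15) [160.46265805 192.58351523] [105.20291094 162.71713959]
(0.653, -0.168, 0.089) [199.03482512 232.47040794] [205.49054532 266.42306064]
```

View pics/t1.png

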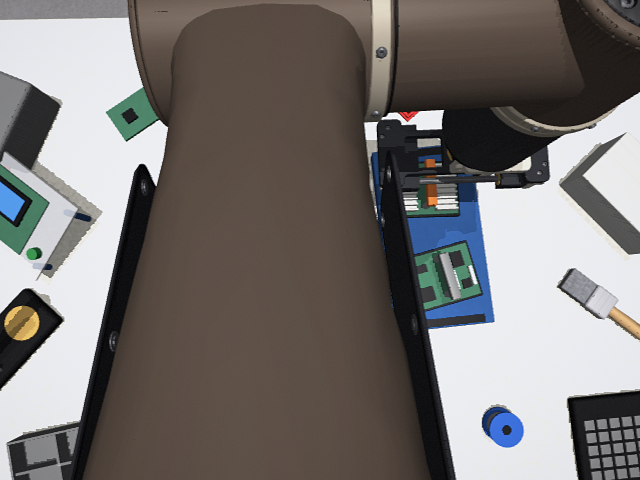

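The scene view shows the jaws straddling the orange bar (crop 205,265), with the fingers at crop (275,220) and (105,165) as projected. The top view is mostly hidden by the arm. I'm going down.

```bash
python3 -m handwheel '[0,-0.25,-2,0,0,0, 0,-0.25,-4,0,0,0, 0,-0.25,-6,0,0,0, 0,-0.25,-7.4,0,0,0, 0,-0.25,-8.2,0,0,0, 0,-0.25,-8.6,0,0,0, 0,-0.25,-8.6,0,0,0, 0,-0.25,-8.6,0,0,0]'; python3 -m handwheel '[0,0,0,0,0,0]'
```

```text
time_s: 3.1
tcp_pos: [0.6543, -0.1681, 0.0649]
eef_rot: [179.9, -0.0, -178.9]
contact_force: [0.1, 0.9, 0.8]
gripper_width: 0.0874
time_s: 3.2
tcp_pos: [0.6548, -0.1681, 0.0657]
eef_rot: [179.9, 0.1, -178.9]
contact_force: [-0.1, -0.4, -0.8]
gripper_width: 0.0875
```

```bash
python3 -m handwheel '[0,0,-0.1,0,0,0,0,0,-0.1,0,0,0,0,0,-0.1,0,0,0,0,0,-0.1,0,0,0,0,0,-0.1,0,0,0,0,0,-0.1,0,0,0,0,0,-0.1,0,0,0,0,0,-0.1,0,0,0]' 255 30;  python3 -c "
from h import *
cap('scene','pics/s2.png');print(sensors.get_state())
i=cv2.imread('pics/s2.png')[130:330,120:420];cv2.imwrite('pics/s2c.png',cv2.resize(i,None,fx=2.6,fy=2.6))"
```

```text
time_s: 4.0
tcp_pos: [0.6548, -0.1681, 0.0647]
eef_rot: [179.9, 0.1, -178.9]
contact_force: [0.5, 0.2, 0.4]
gripper_width: 0.0291
{'time_s': 4.05, 'joints': array([  2.0364582 ,  28.13247294, -10.0066685 ,  -0.10191173,
       -51.80665172, -90.88463638]), 'qd': array([-0.0082068 ,  0.06319884,  0.05859568,  0.07517337, -0.00472427,
       -0.0656288 ]), 'joint_torque': array([-5.66323997e-04, -6.32617664e+01,  2.44283688e+01,  5.81206262e+00,
       -7.74130225e-02, -1.94661025e-04]), 'tcp_pos': array([ 0.65482367, -0.16810796,  0.06471106]), 'eef_rot': array([ 1.79919018e+02,  5.29187833e-02, -1.78911191e+02]), 'contact_force': array([ 0.7594877 , -0.28414964,  0.15494148]), 'moment': array([-0.03510995,  0.0129304 , -0.01948071]), 'gripper_width': 0.025177317889477822}
```

View pics/s2c.png

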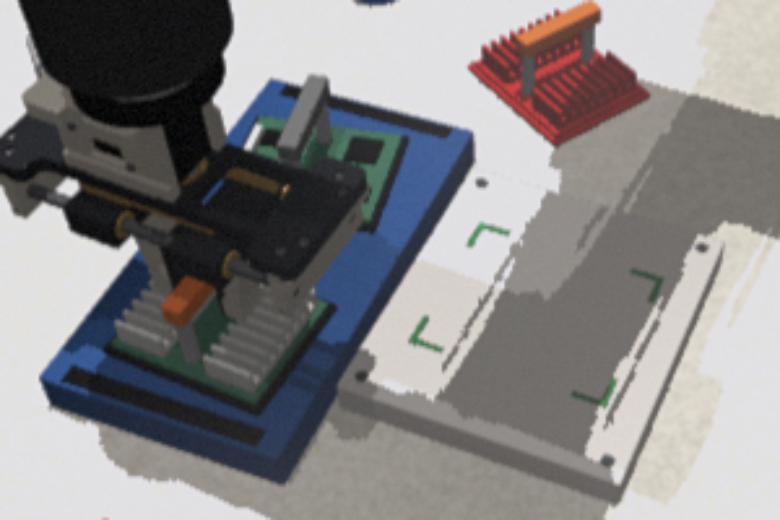

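The fingers are closing on the orange bar (crop 188,300) and are still moving at 25 mm. I'll let them finish.

```bash
python3 -m handwheel '[0,0,0,0,0,0,0,0,0,0,0,0,0,0,0,0,0,0,0,0,0,0,0,0,0,0,0,0,0,0]'; python3 -m handwheel '[0,0,0,0,0,0]'
```

```text
time_s: 4.55
tcp_pos: [0.6548, -0.1682, 0.0647]
eef_rot: [179.9, 0.1, -178.9]
contact_force: [0.4, -0.5, -0.0]
gripper_width: 0.0137
time_s: 4.65
tcp_pos: [0.6548, -0.1682, 0.0647]
eef_rot: [179.9, 0.1, -178.9]
contact_force: [-0.1, -0.2, -0.4]
gripper_width: 0.0138
```

Gripped at 13.8 mm, which matches the 14 mm bar. Now I slide it, +y first so it stays clear of the grey carrier.

```bash
python3 -m handwheel '[0,0.4,0.05,0,0,0, 0,1,0.05,0,0,0, -0.1,1.8,0.05,0,0,0.005, -0.3,2.6,0.05,0,0,0.01, -0.6,3.4,0.05,0,0,0.015, -1.0,4.2,0.05,0,0,0.02, -1.4,5,0.05,0,0,0.025, -1.7,5.5,0.05,0,0,0.03]'; python3 -c "
from h import *
cap('scene','pics/s3.png');print(sensors.get_state()['contact_force'],sensors.get_state()['tcp_pos'])
i=cv2.imread('pics/s3.png')[130:330,120:420];cv2.imwrite('pics/s3c.png',cv2.resize(i,None,fx=2.6,fy=2.6))"
```

```text
time_s: 5.45
tcp_pos: [0.6371, -0.1121, 0.0651]
eef_rot: [179.9, 0.0, -177.1]
contact_force: [0.1, 0.1, -6.2]
gripper_width: 0.014
[-0.04753952  0.10499555 -7.4454239 ] [ 0.63680711 -0.11170305  0.06509032]
```

View pics/s3c.png

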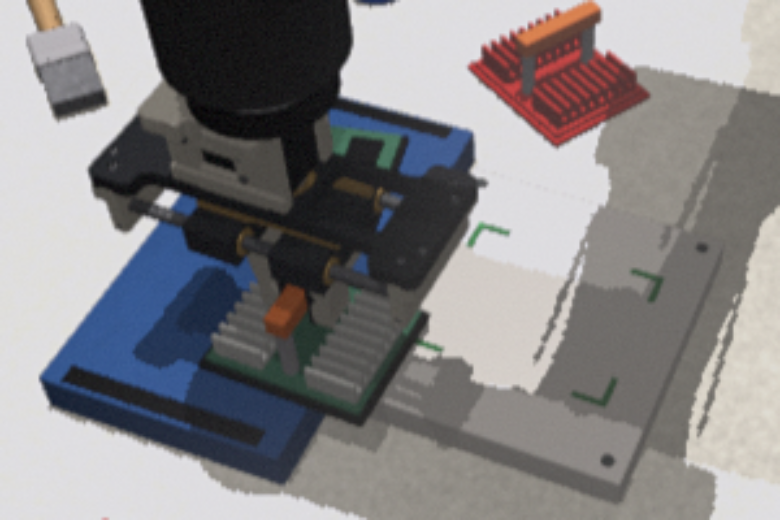

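Sliding well, level with its front edge already over the platform (crop 390,370). Carrying on across the step.

```bash
python3 -m handwheel '[-0.2,0.6,0,0,0,0, -0.6,1.6,0,0,0,0.005, -1.2,2.8,0,0,0,0.01, -2.0,4.0,0,0,0,0.01, -3,5.3,0,0,0,0.015, -4.1,6.6,0,0,0,0.02, -5.2,7.8,0,0,0,0.02, -5.8,8.5,0,0,0,0.02]'; python3 -m handwheel '[0,0,0,0,0,0]'
```

```text
time_s: 6.3
tcp_pos: [0.5773, -0.0254, 0.0653]
eef_rot: [179.9, -0.0, -175.9]
contact_force: [-0.5, -0.6, -6.5]
gripper_width: 0.0136
time_s: 6.4
tcp_pos: [0.5765, -0.0244, 0.0656]
eef_rot: [179.9, 0.0, -175.9]
contact_force: [0.6, 0.2, -5.9]
gripper_width: 0.0137
```

```bash
python3 -m handwheel '[-0.6,0.5,-0.1,0,0,0, -1.3,1.0,-0.2,0,0,0, -2,1.6,-0.3,0,0,0, -2.5,1.95,-0.4,0,0,0, -2.5,1.95,-0.4,0,0,0]';  python3 -c "
from h import *
cap('scene','pics/s4.png');print(sensors.get_state()['contact_force'],sensors.get_state()['tcp_pos'])
i=cv2.imread('pics/s4.png')[130:330,180:480];cv2.imwrite('pics/s4c.png',cv2.resize(i,None,fx=2.6,fy=2.6))"
```

```text
time_s: 6.9
tcp_pos: [0.5506, -0.0046, 0.0614]
eef_rot: [179.9, -0.0, -175.8]
contact_force: [0.2, 0.4, -5.6]
gripper_width: 0.0135
[-0.2283388  -0.28386569 -6.27165867] [ 0.55127494 -0.00472153  0.06162129]
```

View pics/s4c.png

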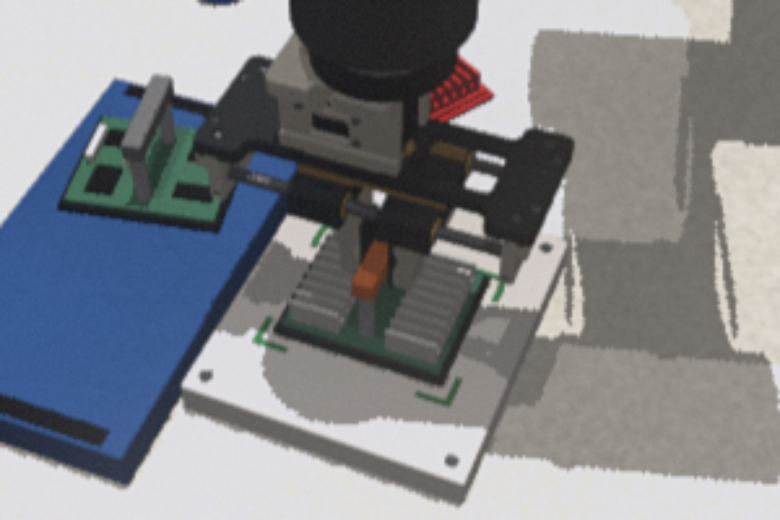

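The carrier sits inside the marks, square to them (front corners at crop 278,328 and 443,380), still about 2 mm up. Lowering it.

```bash
python3 -m handwheel '[0,0,-0.1,0,0,0, 0,0,-0.2,0,0,0, 0,0,-0.2,0,0,0]'; python3 -m handwheel '[0,0,-0.05,0,0,0,0,0,-0.05,0,0,0]'
```

```text
time_s: 7.25
tcp_pos: [0.5513, -0.0049, 0.0594]
eef_rot: [179.9, -0.0, -175.8]
contact_force: [0.7, -0.8, -5.7]
gripper_width: 0.0134
time_s: 7.45
tcp_pos: [0.5514, -0.005, 0.0588]
eef_rot: [179.9, -0.0, -175.8]
contact_force: [0.2, -0.6, -5.4]
gripper_width: 0.0137
```

```bash
python3 -m handwheel '[0,0,-0.05,0,0,0,0,0,-0.05,0,0,0]'; python3 -m handwheel '[0,0,0,0,0,0]'
```

```text
time_s: 7.65
tcp_pos: [0.5515, -0.005, 0.0586]
eef_rot: [179.9, -0.0, -175.8]
contact_force: [-2.2, 0.9, -0.7]
gripper_width: 0.0136
time_s: 7.75
tcp_pos: [0.5515, -0.005, 0.0587]
eef_rot: [179.9, 0.0, -175.8]
contact_force: [1.0, 1.0, -6.9]
gripper_width: 0.0138
```

```bash
python3 -m handwheel '[0,0,-0.05,0,0,0,0,0,-0.1,0,0,0,0,0,-0.1,0,0,0]'
```

```text
time_s: 8.05
tcp_pos: [0.5516, -0.005, 0.0586]
eef_rot: [179.9, 0.0, -175.8]
contact_force: [-5.0, 1.3, 7.4]
gripper_width: 0.0137
```

Contact is firm (z stopped at 0.0586, force now upward). Releasing.

```bash
python3 -m handwheel '[0,0,0,0,0,0,0,0,0,0,0,0,0,0,0,0,0,0,0,0,0,0,0,0,0,0,0,0,0,0,0,0,0,0,0,0,0,0,0,0,0,0,0,0,0,0,0,0]' 0; python3 -m handwheel '[0,0,0,0,0,0,0,0,0,0,0,0,0,0,0,0,0,0,0,0,0,0,0,0,0,0,0,0,0,0]'
```

```text
time_s: 8.85
tcp_pos: [0.5516, -0.005, 0.0586]
eef_rot: [179.9, 0.0, -175.8]
contact_force: [-0.7, 0.8, 0.0]
gripper_width: 0.0721
time_s: 9.35
tcp_pos: [0.5516, -0.005, 0.0586]
eef_rot: [179.9, 0.0, -175.8]
contact_force: [0.7, 0.6, 0.2]
gripper_width: 0.0879
```

```bash
python3 -m handwheel '[0,0,0.8,0,0,0,0,0,2,0,0,0,0,0,4,0,0,0,0,0,7,0,0,0,0,0,10,0,0,0,0,0,13,0,0,0,0,0,16,0,0,0,0,0,17,0,0,0]'; python3 -m handwheel '[0,-2,0,0,0,0,0,-5,0,0,0,0,0,-9,0,0,0,0,0,-13,0,0,0,0,0,-17,0,0,0,0,0,-21,0,0,0,0,0,-25,0,0,0,0,-0.5,-28,0,0,0,0]'; python3 -m handwheel '[-2,-2,0,0,0,0,-4,-5,0,0,0,0,-6,-8,0,0,0,0,-8,-11,0,0,0,0,-10,-14,0,0,0,0,-12,-17,0,0,0,0,-14,-20,0,0,0,0,-15,-21,0,0,0,0]'
python3 -c "
from h import *
cap('scene','pics/s5.png');cap('top','pics/t5.png')"
```

```text
time_s: 10.15
tcp_pos: [0.5531, -0.0049, 0.2335]
eef_rot: [179.9, 0.4, -175.8]
contact_force: [-0.3, 0.8, 0.4]
gripper_width: 0.0876
time_s: 10.95
tcp_pos: [0.5478, -0.2871, 0.2338]
eef_rot: [179.9, 0.4, -175.8]
contact_force: [0.0, 0.5, 1.4]
gripper_width: 0.0876
time_s: 11.75
tcp_pos: [0.3959, -0.4991, 0.234]
eef_rot: [179.9, 0.4, -176.0]
contact_force: [-0.4, -0.3, -0.0]
gripper_width: 0.0878
```

View pics/t5.png

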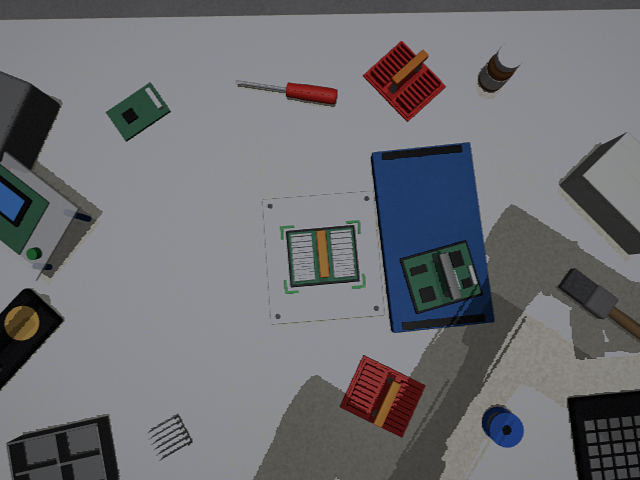

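View pics/s5.png

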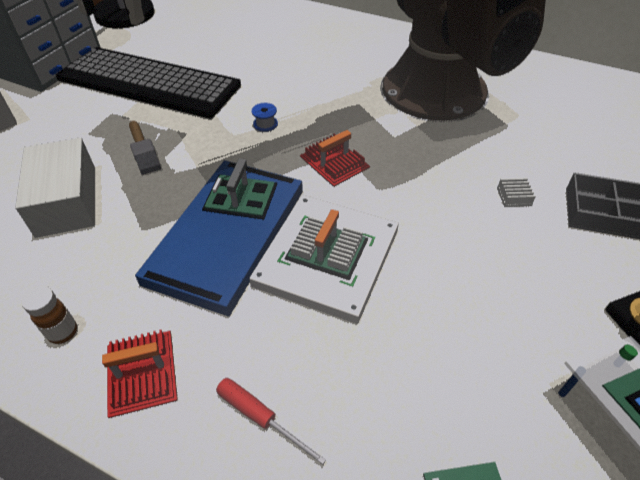

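The carrier lies inside the marks (bar at top (323,253), scene (326,230)), and the grey-handled one is unmoved at top (445,278). One numeric check before handing in.

Run:
```python
from meas import *
c=dict(np.load('pics/top0.npz'));d=dict(np.load('pics/t5.npz'))
hsv=cv2.cvtColor(d['img'],cv2.COLOR_RGB2HSV)
for s,ce,m in blob(cv2.inRange(hsv,(8,120,80),(20,255,255)),(262,190,384,325)): print(s,rect(d,m,.083))
dk=cv2.inRange(hsv,(0,0,0),(180,255,45)); dk=dk*0+((d['img'].max(2)<45)*255).astype(np.uint8)
for s,ce,m in blob(dk,(275,215,372,300)): 
    if s[4]>80: print('base',s,rect(d,m,.029))
a,b=[cv2.cvtColor(x['img'],cv2.COLOR_RGB2GRAY)[235:318,395:488].astype(np.float32) for x in(c,d)]
print('chip shift px',cv2.phaseCorrelate(a,b))
print(sensors.get_state()['contact_force'])
```

```text
[316 230  14  47 443] (549.9302368164062, -5.226254463195801, 68.54547882080078, 13.898394584655762, 4.225837230682373)
base [286 225  73  62 394] (549.5697631835938, -5.039150238037109, 108.20405578613281, 89.43988800048828, -85.89493560791016)
chip shift px ((-0.05167383700553785, -0.07201803917663341), 0.8842171355530067)
[-0.22504661  0.99162068  1.29502358]
```

Centre about 1 mm off the marks' centre, yaw 4.1° against 3.8°, and the chip carrier has not moved.

```bash
python3 -c "
from plant import r
print(r.close_job())"
```

```text
the job is handed in; nothing more can be done
None
```

The orange-handled carrier with the silver heat sinks now lies on the white platform inside the green marks, and I have let go of it and handed the job in at about 12 s. I gripped it by the bar and moved it level off the deck and across the step. I then lowered it until the wrist force showed firm contact.

- **Position:** in the last top picture the carrier's centre is at (0.550, −0.005) m against (0.549, −0.005) m for the marks, about 1 mm off. Its yaw is about 4.1° against 3.8°.
- **Other carrier:** the grey-handled one shifted by less than 0.1 pixel between the first and last pictures, so it has not moved.
- **Robot:** the arm is clear of everything, with wrist force near zero.
- **Sliding:** I raised the gripper about 0.5 mm before moving so the carrier would not drag. During the crossing the gripper carried its full weight (about 6 N), so it skimmed just above the deck rather than rubbing along it.
- **Ambiguous reading:** while lowering, one force reading did not show clearly whether the carrier had touched down. I lowered a little further and got clear contact before opening.

No check failed. I could not measure how flat it lies directly, but its outline in the top picture matches the base size (108 x 89 mm measured, 110 x 90 mm nominal).

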